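Fill a vial carrier and hold it down on a shaker's drive pin

ROBOT

A 7-joint arm with a two-finger parallel gripper is mounted at the origin on a cart in front of the work surface, level with it; the furniture and walls round the work are solid. World frame = base frame: x ahead of the robot, y to its left, z up, the work surface at z = 0. Lengths are in mm, angles in degrees, forces in N, time in s.
With the tool pointing down it reaches from about 425 to 1025 mm from the base axis. Payload 3.6 kg.
Tool frame: the origin (TCP) lies at the very end of the fingers, on their centre line; the grasp point (between the pads) lies arm.hold_point_z behind it (arm.hold_point_z is the distance from the TCP to the grasp point, in mm); z points along the fingers, y is the line along which they close (so a half turn about z gives the same grasp; the last joint's range is limited). The gripper opens to 85 mm and grips with 20 to 120 N. Pads are 22 mm wide; open, the fingers measure 114 mm over their backs; the gripper's body (76 mm by 85 mm) begins 54 mm behind the grasp point. The pads swing forward as they close: fully open they stand 13 mm farther back than shut.
Start: joints at [-69.929, 33.873, 2.773, 92.16, -1.908, 54.013, -1.931], TCP at [311.293, 654.772, 231.302] pointing down, gripper open.
Joint ranges: [-153.93, 153.93], [-27.13, 128.08], [-72.61, 78.16], [10.71, 143.7], [-87.88, 267.88], [4.46, 118.87], [-176.78, 176.78]. Speed limits (degrees/s): [147.25, 147.25, 180, 180, 180, 180, 180].

INTERFACE

Orientations are given as a 3x3 rotation matrix whose columns are the frame's x, y, z axes.
In Python, from rig import arm gives the robot as it stands.
- The arm moves only by the tool carry_out, never from a script. Its argument "rows" is one flat list of numbers, 7 for each row, row after row: the opening, from 0 (shut) to 1 (fully open), then the shift along the tool's x, y, z in mm, then the turn, a rotation vector about the tool's x, y, z in rad. A call has exactly 5 rows; each row is the pose to reach, as a shift and turn from the pose commanded when the call began, along the tool's axes at that moment; what a row does not reach only later rows make up. A row lasts 1/10 s, in which the tool goes at most 50 mm and 8.59 degrees, less where a joint would pass 70% of its speed; a pose out of reach is approached as far as the arm can. A call with a gripper value outside its range is refused whole. The fingers move at their own pace and stop on an object; the grip force is fixed at half the most. Time passes only in rows, so rows that repeat a pose let the fingers close, or fill a call up. It gives the time, the measured TCP pose, the force and the opening at its end, in the units of the state.
- arm.get_state(): the state, without advancing time (a new reading comes with each control period).
- arm.grab_frame(name): name is "scene" or "side" or "wrist"; returns the picture (384x512x3 uint8, red, green, blue); there is no depth.
- arm.get_calibration(name): a dict with "mtx" (3x3 intrinsics, pixels), "view" (4x4, takes a point from world to camera coordinates). Camera axes: x right, y down, z forward; pixel columns grow to the right and rows downward; lengths in mm; the calibration is good to about 2 mm. A picture is of the moment at which its call begins: read the wrist's pose just before it. get_calibration takes no time and is no camera call; for the wrist camera it gives the pose at the moment of the call.
- arm.sign_off(): hands the job in, once; it reports no verdict.
The state is a dict: "time_s": time; "qpos": joint angles; "dq": joint speeds; "effort": joint torques, N m; "position": TCP position; "ee_rot": TCP orientation; "force": force on the tool from outside, world axes, zero at the start; "ft_torque": the same for the moment, N m; "width": opening from 0.0 (shut) to 1.0 (fully open).
Only numpy, scipy, OpenCV 4.12 (cv2) and the standard library are available. Lean on these libraries where they do the work, as an engineer would, in place of code of your own. Each camera call takes 0.05 s, during which the arm holds its last target. There are 200 camera calls.

TASK

Two of the four cells of the blue vial carrier are empty: first stand the two spare vials from the white stand in them. Then lift the carrier by its black handle onto the shaker, between the rails, slide it along the rails until it drops over the drive pin hidden under it, and press it down against the lift springs until it sits flush on the deck. Finish still holding the carrier pressed down, so that I can do up the clamp screws; keep every vial upright and leave the beaker and the tin where they stand.

Things in the scene. Friction and masses are not known exactly. Their poses are not given: they have to be found in the camera images.
- shaker: Low white reciprocating shaker, 160 x 172 mm, fixed to the bench. Origin under its centre; x points to its back, away from the control panel; y runs along its two steel rails (x = +-67.5 mm, 7 wide, 6 mm over the deck, 128 mm apart inside), the way it shakes. z up. A tall rig stands on its right (-y).
- deck (a point): Centre of the shaker's aluminium deck, on its top face, 48 mm over the bench; shaker's axes. Drive pin: steel, 10 mm thick, 11 mm high, tip tapered to 6 mm; stands in the black slot at x = 0, y anywhere from -12 to +12 mm, where the drive stopped (not reported); it does not give. Brass spring studs at y = +-30 mm stand 4 mm proud.
- carrier: Blue two-tier vial carrier, 120 (x) x 102 (y) mm, about 0.42 kg empty. Origin at the centre of its underside; z up. Blind round socket in the middle of the underside, 13 mm wide, 13 mm deep, for the drive pin. Upper tier's top at z = 40 mm. Fits the shaker either way round, its x along the shaker's x, with 4 mm play at each rail.
- carrier_base (a point): Centre of the carrier's underside, in the mouth of its pin socket; flush with the deck when fully down. It rests 4 mm above the deck on the spring studs (8 N in all at first touch, 10 N fully down; the loaded carrier weighs 5 N) until pressed; 11 mm above it while still on top of the drive pin.
- handle (a point): Centre of the carrier's black handle bar, 58 long (carrier's x) x 16 wide (y) x 18 mm high (z), 84 mm above the carrier's underside. Take it across its 16 mm width; the vials stand at x = +-42 mm, clear of fingers at its middle.
- cell0 (a point): Floor of carrier cell 0 (carrier's x -42, y -34 mm), 13 mm above the carrier's underside: round, 21 mm wide, through the upper tier (top 27 mm above this floor) into a 5 mm recess. Empty if no vial stands there.
- cell1 (a point): Floor of carrier cell 1 (carrier's x -42, y +34 mm), 13 mm above the carrier's underside: round, 21 mm wide, through the upper tier (top 27 mm above this floor) into a 5 mm recess. Empty if no vial stands there.
- cell2 (a point): Floor of carrier cell 2 (carrier's x +42, y -34 mm), 13 mm above the carrier's underside: round, 21 mm wide, through the upper tier (top 27 mm above this floor) into a 5 mm recess. Empty if no vial stands there.
- cell3 (a point): Floor of carrier cell 3 (carrier's x +42, y +34 mm), 13 mm above the carrier's underside: round, 21 mm wide, through the upper tier (top 27 mm above this floor) into a 5 mm recess. Empty if no vial stands there.
- vial_a: White vial with a blue cap, 16 mm thick, 66 mm high, 26 g, standing upright with a flat foot. Origin at the centre of its foot, z along it. Stands in one of the carrier's cells at the start. Grip it 45 to 60 mm above its foot.
- vial_b: White vial with a red cap, 16 mm thick, 66 mm high, 26 g, standing upright with a flat foot. Origin at the centre of its foot, z along it. Stands in one of the carrier's cells at the start. Grip it 45 to 60 mm above its foot.
- vial_c: White vial with a blue cap, 16 mm thick, 66 mm high, 26 g, standing upright with a flat foot. Origin at the centre of its foot, z along it. A spare: stands in the white stand at the start. Grip it 45 to 60 mm above its foot.
- vial_d: White vial with a blue cap, 16 mm thick, 66 mm high, 26 g, standing upright with a flat foot. Origin at the centre of its foot, z along it. A spare: stands in the white stand at the start. Grip it 45 to 60 mm above its foot.
- stand: White two-hole stand for the spare vials, 96 (x) x 48 (y) mm on its grey foot, fixed. Origin under its centre, z up. Holes 19.5 mm wide at x = +-25 mm; vials stand 7 mm above the bench in them; the top is at 34 mm.
- beaker: Plastic beaker with brown contents, 51 mm wide, 70 mm high, standing on the bench; a bystander. Origin at the centre of its foot.
- tin: Round aluminium sample tin with lid, 63 mm wide, 36 mm high, on the bench; a bystander. Origin at the centre of its foot.

How it is judged:
By the outcome, as a careful person would: the job done as asked, in the order asked, and still so for the second after the job is handed in, while the arm keeps its last pose, push and grip.
It also fails if it takes over 72 s, if anything falls off the work surface, if the arm or the gripper's body presses on something with over 40 N, if the wrist force passes 120 N, or if a joint passes its speed limit or range.

## Working session

There is one attempt and no reset: what is moved stays moved. The work goes in short steps, Python scripts to look and compute and a tool call to move; the robot and the scene stay as the last step left them, time stands still between calls to the robot, and variables do not carry over. Pictures are saved under pics/ and viewed, on a budget of 19 in all, crops included, one or two more only if the job needs it, and the job is handed in when it is done.

Besides the shell and the picture viewer there is one more tool, called after "Request:" as a command line: name --argument value ..., lists and objects as JSON in quotes. carry_out: Moves the arm, as the interface text tells. Its arguments: {"type":"object","properties":{"rows":{"type":"array"}},"required":["rows"]}

```bash
ls; mkdir -p pics; python3 - <<'E'
from rig import arm
import cv2,numpy as np
s=arm.get_state();print(s, arm.hold_point_z)
a=arm.grab_frame("scene");b=arm.grab_frame("side");
cv2.imwrite("pics/scene0.png",a[...,::-1]);cv2.imwrite("pics/side0.png",b[...,::-1])
w=arm.grab_frame("wrist");cv2.imwrite("pics/wrist0.png",w[...,::-1])
np.set_printoptions(suppress=True,precision=2)
for n in("scene","side","wrist"):
  c=arm.get_calibration(n);print(n,c["mtx"],c["view"], -c["view"][:3,:3].T@c["view"][:3,3])
E
```

```text
pics
{'time_s': 0.0, 'qpos': array([-69.92996777,  33.92538886,   2.76567309,  92.23471405,
        -1.90743266,  54.01113015,  -1.93226535]), 'dq': array([ 0.02256154, -0.05537514, -0.04160967, -0.03683446,  0.05571754,
       -0.06980381, -0.03866241]), 'effort': array([ 6.65301723e-04, -5.48672318e+01,  1.54672936e+00, -1.98123783e+01,
        9.41364735e-03,  8.51228629e-03, -7.22592461e-06]), 'position': array([310.92125882, 654.05551782, 230.15548653]), 'ee_rot': array([[-9.03168957e-01,  4.29284453e-01, -8.33273565e-04],
       [ 4.29285246e-01,  9.03166706e-01, -2.01947301e-03],
       [-1.14343424e-04, -2.18163738e-03, -9.99997614e-01]]), 'force': array([-0.06630176, -0.11234213, -0.51782027]), 'ft_torque': array([-0.00865587, -0.03994888,  0.00181028]), 'width': 1.0017510062888357} 18.700000000000003
scene [[443.19   0.   255.24]
 [  0.   443.19 184.99]
 [  0.     0.     1.  ]] [[   0.49   -0.87    0.01 -185.61]
 [  -0.54   -0.32   -0.78  368.67]
 [   0.68    0.38   -0.62  911.42]
 [   0.      0.      0.      1.  ]] [-334.79 -392.3   857.37]
side [[348.65   0.   257.09]
 [  0.   348.65 191.12]
 [  0.     0.     1.  ]] [[  -1.     -0.      0.    531.32]
 [  -0.      0.49   -0.87   -5.38]
 [   0.     -0.87   -0.49 1017.33]
 [   0.      0.      0.      1.  ]] [530.93 891.25 491.  ]
wrist [[298.45   0.   256.71]
 [  0.   298.45 189.88]
 [  0.     0.     1.  ]] [[   0.43    0.9    -0.   -723.  ]
 [   0.86   -0.41    0.31  -40.73]
 [   0.28   -0.14   -0.95  380.86]
 [   0.      0.      0.      1.  ]] [237.96 688.7  372.16]
```

View pics/scene0.png

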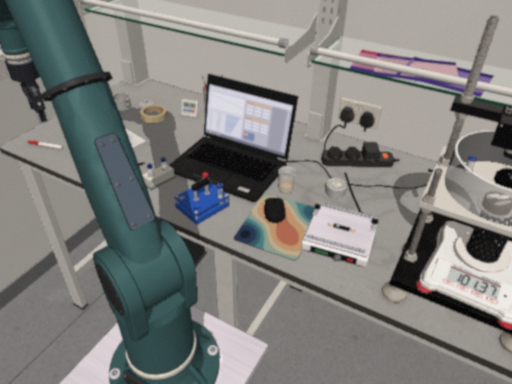

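View pics/side0.png

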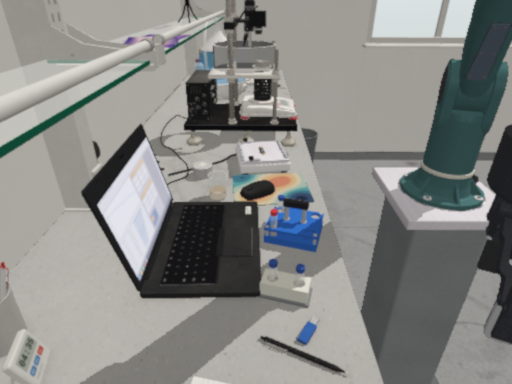

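The scene view shows the blue carrier at about (203,200), the stand at (158,172), the shaker at (340,235), and the laptop between them and the wall. In the side view the carrier is at (293,228), the spare caps are at (273,264) and (301,269), and the shaker is at (263,155). Next is an enlarged crop of both views, with colour masks.

```bash
cat > h.py <<'E'
import numpy as np,cv2
from rig import arm
np.set_printoptions(suppress=True,precision=1)
def ray(c,uv):
    R=c["view"][:3,:3];o=-R.T@c["view"][:3,3]
    return o,R.T@np.linalg.inv(c["mtx"])@[uv[0],uv[1],1]
def onz(c,uv,z):
    o,d=ray(c,uv);return o+d*(z-o[2])/d[2]
def cross(c1,u1,c2,u2):
    o,d=ray(c1,u1);p,e=ray(c2,u2);d=d/np.linalg.norm(d);e=e/np.linalg.norm(e)
    t=np.linalg.lstsq(np.c_[d,-e],p-o,rcond=None)[0];a=o+d*t[0];b=p+e*t[1]
    return (a+b)/2,np.linalg.norm(a-b)
def proj(c,P):
    q=c["mtx"]@(c["view"][:3,:3]@np.asarray(P,float)+c["view"][:3,3]);return q[:2]/q[2]
def blobs(img,lo,hi,amin=8,box=None):
    m=cv2.inRange(cv2.cvtColor(img,cv2.COLOR_RGB2HSV),np.array(lo),np.array(hi))
    if box: k=np.zeros_like(m);x0,y0,x1,y1=box;k[y0:y1,x0:x1]=255;m&=k
    n,l,s,ce=cv2.connectedComponentsWithStats(m)
    return [(ce[i],s[i]) for i in range(1,n) if s[i][4]>=amin]
E
python3 - <<'E'
from h import *
a=cv2.imread("pics/scene0.png");b=cv2.imread("pics/side0.png")
A=cv2.resize(a[145:275,130:390],None,fx=3,fy=3,interpolation=2)[:, :780]
B=cv2.resize(b[130:310,180:340],None,fx=3,fy=3,interpolation=2)
cv2.imwrite("pics/c1.png",cv2.resize(A,(780,390)));cv2.imwrite("pics/c2.png",B)
for n,im in(("scene",a),("side",b)):
  for ce,s in blobs(im[...,::-1].copy(),(100,110,40),(125,255,255),6):print(n,ce,s)
E
```

```text
scene [360.4  70.5] [351  68  20   6  31]
scene [376.9  74.6] [374  74   7   2   9]
scene [383.8  75.6] [382  75   5   2   9]
scene [471.9 157.7] [469 156   7   4  22]
scene [163. 159.] [162 158   3   3   9]
scene [149. 166.] [148 165   3   3   9]
scene [201.4 202.6] [ 176  182   53   42 1170]
scene [223.9 192.2] [223 191   3   4   8]
scene [247.1 233.7] [235 224  23  20 266]
side [210.4  59.5] [208  53   5  15  49]
side [201.3  57.2] [200  54   3   8  13]
side [301.4 195.8] [289 192  23   9 126]
side [281.4 197.1] [279 195   6   5  27]
side [295.3 229.8] [ 264  206   59   46 1639]
side [272.9 262.9] [269 259   8   9  54]
side [300.2 268.1] [297 264   8   9  60]
side [306.4 332.8] [298 322  18  22 224]
```

View pics/c1.png

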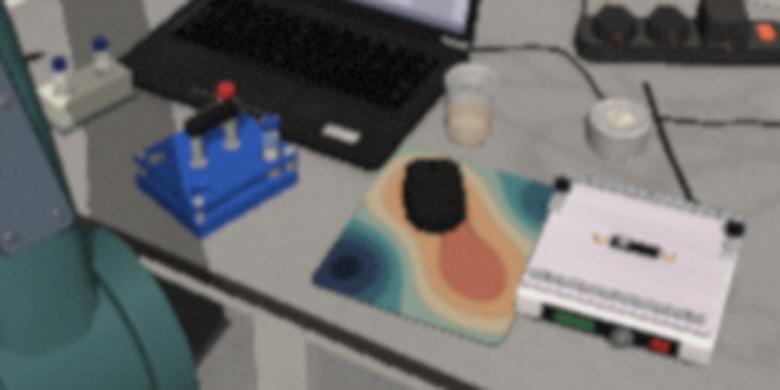

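View pics/c2.png

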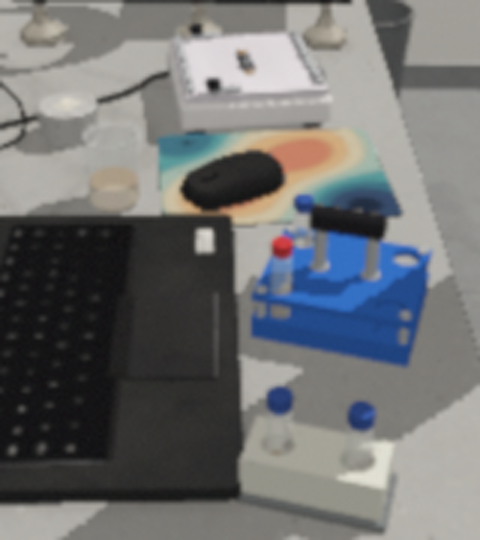

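```bash
python3 - <<'E'
from h import *
S=arm.get_calibration("scene");D=arm.get_calibration("side")
a=cv2.imread("pics/scene0.png")[...,::-1].copy();b=cv2.imread("pics/side0.png")[...,::-1].copy()
print("caps", cross(S,(163,159),D,(272.9,262.9)),cross(S,(149,166),D,(300.2,268.1)))
r1=[x for x in blobs(a,(0,150,90),(8,255,255),4) if 180<x[0][0]<230];r2=[x for x in blobs(b,(0,120,90),(8,255,255),4,(255,200,290,230))]
print("red",r1,r2, cross(S,r1[0][0],D,r2[0][0]))
print("redz69", onz(D,r2[0][0],73), "bluez", onz(D,(281.4,198),73))
h1=blobs(a,(0,0,0),(180,255,60),20,(185,172,216,192));h2=blobs(b,(0,0,0),(180,255,60),20,(278,196,312,212))
print(h1,h2); print("handle",cross(S,h1[0][0],D,h2[0][0]))
# handle ends in side
for n,c,h in(("scene",S,h1),("side",D,h2)):
  x,y,w,hh,_=h[0][1]; print(n,"ends z84",onz(c,(x,y+hh/2),84),onz(c,(x+w,y+hh/2),84))
# shaker deck corners (crop px ->px), top plane z~48
f=lambda p,o:(o[0]+p[0]/3,o[1]+p[1]/3)
for p in [(565,182),(738,225),(705,352),(520,300)]: print("shk scene",onz(S,f(p,(130,145)),45))
for p in [(170,35),(296,33),(329,93),(183,100)]: print("shk side",onz(D,f(p,(180,130)),45))
for p in [(598,238),(675,258)]: print("studs",onz(S,f(p,(130,145)),50))
for p in [(245,50),(248,72)]: print("studs side",onz(D,f(p,(180,130)),50))
print("beaker",onz(S,f((470,72),(130,145)),70),"tin",onz(S,f((620,108),(130,145)),36),"mouse",onz(S,f((437,195),(130,145)),20))
E
```

```text
caps (array([502.5, 401.4,  67.1]), np.float64(1.7276486032141072)) (array([453.6, 414.9,  66.6]), np.float64(0.3333694724419373))
red [(array([204.8, 174.2]), array([202, 172,   6,   6,  21], dtype=int32))] [(array([272.2, 211. ]), array([271, 209,   4,   5,  11], dtype=int32))] (array([497.2, 239.9,  75. ]), np.float64(1.0425359158819922))
redz69 [497.4 236.2  73. ] bluez [473.6 178.9  73. ]
[(array([200.3, 178.7]), array([185, 172,  31,  19, 330], dtype=int32))] [(array([295.5, 203.4]), array([284, 199,  24,  11, 179], dtype=int32))]
handle (array([449.7, 226. ,  90.5]), np.float64(10.199442293237071))
scene ends z84 [430.3 261.   84. ] [474.7 185.6  84. ]
side ends z84 [470.9 226.3  84. ] [417.3 225.8  84. ]
shk scene [569.  -91.9  45. ]
shk scene [ 593.6 -249.7   45. ]
shk scene [ 433.  -273.1   45. ]
shk scene [ 410.1 -119.3   45. ]
shk side [ 603.6 -256.5   45. ]
shk side [ 456.3 -264.8   45. ]
shk side [431.  -95.1  45. ]
shk side [580.7 -76.3  45. ]
studs [ 508.8 -148.8   50. ]
studs [ 519.1 -216.2   50. ]
studs side [ 516.7 -199.    50. ]
studs side [ 514.1 -137.1   50. ]
beaker [647.7  47.5  70. ] tin [712.3 -91.4  36. ] mouse [517.9  14.7  20. ]
```

Request:
carry_out --rows '[1,-42,-25,4,0,0,0,1,-84,-50,8,0,0,0,1,-126,-75,12,0,0,0,1,-168,-100,16,0,0,0,1,-210,-125,20,0,0,0]'

```text
time_s: 0.65
position: [448.0, 449.9, 211.0]
ee_rot: [[-0.903, 0.429, -0.0], [0.429, 0.903, -0.0], [-0.0, -0.0, -1.0]]
force: [0.7, 0.1, 1.1]
width: 0.997
```

Request:
carry_out --rows '[1,-30,-17,0,0,0,-0.1,1,-46,-25,0,0,0,-0.173,1,-46,-25,0,0,0,-0.173,1,-46,-25,0,0,0,-0.173,1,-46,-25,0,0,0,-0.173]'

```text
time_s: 1.15
position: [476.5, 411.6, 211.2]
ee_rot: [[-0.964, 0.265, -0.001], [0.265, 0.964, 0.001], [0.001, 0.001, -1.0]]
force: [-0.6, 0.7, -0.1]
width: 1.0
```

```bash
cat >> h.py <<'E'
def shot(name):
    c=arm.get_calibration("wrist");im=arm.grab_frame("wrist");cv2.imwrite(f"pics/{name}.png",im[...,::-1]);np.save(f"pics/{name}.npy",np.r_[c["mtx"].ravel(),c["view"].ravel()]);return c,im
def load(name):
    v=np.load(f"pics/{name}.npy");return dict(mtx=v[:9].reshape(3,3),view=v[9:].reshape(4,4)),cv2.imread(f"pics/{name}.png")[...,::-1].copy()
def goto(P,yaw,s=None):
    "tool-frame shift and turn to TCP P with tool y at world angle yaw, tool down"
    s=s or arm.get_state();R=s["ee_rot"];yd=np.radians(yaw)
    T=np.c_[[-np.sin(yd),-(-np.cos(yd)),0],[np.cos(yd),np.sin(yd),0],[0,0,-1.]]
    T[:,0]=np.cross(T[:,1],T[:,2])
    from scipy.spatial.transform import Rotation as Q
    print("t %.2f"%s["time_s"],"pos",s["position"],"F",s["force"],"w %.3f"%s["width"],"yaw %.1f"%np.degrees(np.arctan2(R[1,1],R[0,1])),"-> shift",R.T@(np.array(P)-s["position"]),"turn",np.round(Q.from_matrix(R.T@T).as_rotvec(),4))
E
python3 - <<'E'
from h import *
c,im=shot("w1")
goto((478,408,200),74.5)
for ce,s in blobs(im,(100,110,40),(125,255,255),20):print(ce,s)
E
```

```text
t 1.20 pos [476.4 411.7 211.2] F [ 0.3 -0.1  0.8] w 0.999 yaw 74.6 -> shift [-2.5 -3.1 11.2] turn [ 0. -0.  0.]
[324.9 119.1] [307 108  37  23 531]
[ 90.2 178.6] [  24  128  121  116 9066]
[254.  154.9] [247 148  15  15 179]
[253.6 204. ] [247 196  14  17 187]
[436.5 376.8] [434 374   7   6  21]
[426.9 380.6] [423 377   9   7  35]
```

View pics/w1.png

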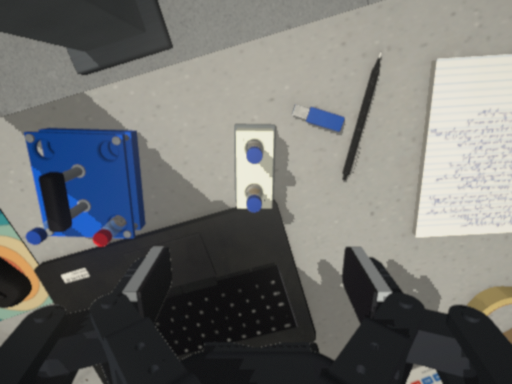

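The wrist view shows the spare caps at (254,155) and (254,204). The carrier is at left, with empty cells at about (117,146) and (42,148), the handle at (56,201), and the blue and red caps at (37,236) and (102,238).

```bash
python3 - <<'E'
from h import *
c,im=load("w1")
print("caps", onz(c,(254,154.9),69),onz(c,(253.6,204),69))
r=blobs(im,(0,130,80),(8,255,255),40,(80,220,125,250))+blobs(im,(170,130,80),(180,255,255),40,(80,220,125,250));print("red",r)
red=onz(c,r[0][0],76);print(red)
bl=blobs(im,(100,110,40),(125,255,255),40,(20,222,48,248));print("blue",[(x,onz(c,x[0],76)) for x in bl])
h=blobs(im,(0,0,0),(180,255,50),200,(35,165,75,235))
for x in h:
  m=x[1];print("handle",m,onz(c,(m[0]+m[2]/2,m[1]+m[3]/2),88), onz(c,(m[0]+m[2]/2-3,m[1]),88),onz(c,(m[0]+m[2]/2+3,m[1]+m[3]),88))
# cell circles
g=cv2.cvtColor(im,cv2.COLOR_RGB2GRAY)[120:180,20:150];g=cv2.resize(g,None,fx=4,fy=4,interpolation=2)
k=cv2.HoughCircles(g,cv2.HOUGH_GRADIENT,1,100,param1=60,param2=15,minRadius=20,maxRadius=42)
if k is not None:
  for q in k[0]:
    u=(20+q[0]/4,120+q[1]/4);print("circ",u,q[2]/4,onz(c,u,40))
cv2.imwrite("pics/crop1.png",cv2.resize(im[115:255,10:150],None,fx=4,fy=4,interpolation=2)[...,::-1])
E
```

```text
caps [453.4 414.6  69. ] [502.1 400.6  69. ]
red [(array([102. , 237.9]), array([ 93, 230,  18,  17, 217], dtype=int32))]
[494.1 240.5  76. ]
blue [((array([ 36.6, 234.6]), array([ 26, 222,  22,  22, 255], dtype=int32)), array([472.8, 177.2,  76. ]))]
handle [  40  173   31   58 1291] [443.5 222.2  88. ] [416.9 232.9  88. ] [471.8 210.9  88. ]
circ (np.float32(76.375), np.float32(172.125)) 8.025 [426.2 222.1  40. ]
circ (np.float32(28.125), np.float32(139.375)) 5.25 [380.5 189.2  40. ]
circ (np.float32(117.125), np.float32(140.375)) 5.2 [406.2 278.6  40. ]
```

View pics/crop1.png

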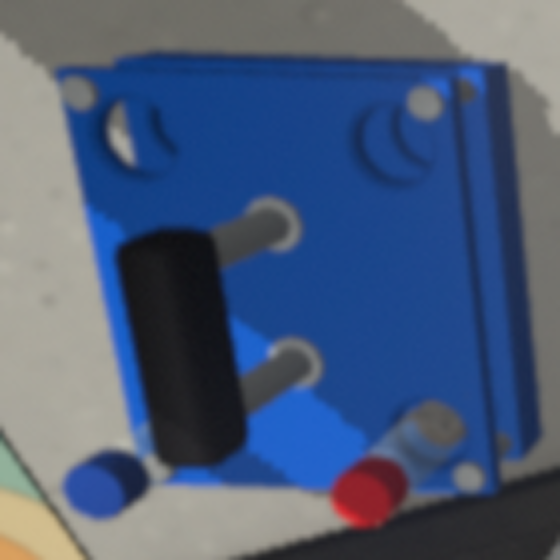

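```bash
python3 - <<'E'
from h import *
c,im=load("w1")
A=onz(c,(45.3,148.5),40)[:2];B=onz(c,(109.3,150.8),40)[:2];print("cells",A,B,np.linalg.norm(A-B))
p=onz(c,(78.3,170.8),40)[:2];q=onz(c,(83.8,206.3),40)[:2];print("posts",p,q,(p+q)/2)
red=onz(c,(102,237.9),76)[:2];bl=onz(c,(35.8,235.8),76)[:2];print("caps",bl,red,np.linalg.norm(bl-red))
src=np.array([[-42,-34],[-42,34],[42,-34],[42,34],[0,0]],float);dst=np.array([A,B,bl,red,(p+q)/2])
H=(src-src.mean(0)).T@(dst-dst.mean(0));U,_,V=np.linalg.svd(H);R=(U@V).T
t=dst.mean(0)-R@src.mean(0);print("centre",t,"yaw",np.degrees(np.arctan2(R[1,0],R[0,0])));fit=(R@src.T).T+t;print(fit,dst-fit)
goto((453.5,414.8,41),74.2)
E
```

```text
cells [394. 202.] [414.2 266.2] 67.2955532069304
posts [425.4 224.8] [464.7 212.4] [445.1 218.6]
caps [473.8 175.8] [494.1 240.5] 67.82674169107833
centre [444.2 220.6] yaw -17.759109733630876
[[393.9 201. ]
 [414.6 265.8]
 [473.9 175.4]
 [494.6 240.2]
 [444.2 220.6]] [[ 0.1  0.9]
 [-0.4  0.4]
 [-0.   0.4]
 [-0.5  0.3]
 [ 0.8 -2. ]]
t 1.20 pos [476.4 411.7 211.2] F [ 0.3 -0.1  0.8] w 0.999 yaw 74.6 -> shift [ 22.7  -3.2 170.3] turn [ 0. -0.  0.]
```

Request:
carry_out --rows '[1,22.7,-3.2,30,0,0,0,1,22.7,-3.2,70,0,0,0,1,22.7,-3.2,110,0,0,0,1,22.7,-3.2,125,0,0,0,1,22.7,-3.2,125,0,0,0]'

```text
time_s: 1.7
position: [453.3, 412.3, 84.2]
ee_rot: [[-0.964, 0.266, -0.004], [0.266, 0.964, -0.003], [0.003, -0.004, -1.0]]
force: [-0.8, -0.1, -0.4]
width: 1.001
```

```bash
python3 - <<'E'
from h import *
c,im=shot("w2")
for ce,s in blobs(im,(100,110,40),(125,255,255),100):print(ce,s,onz(c,ce,70))
goto((453.5,414.8,42),74.2)
E
```

```text
[367.2 164.2] [ 338  147   59   35 1248] [426.3 480.3  70. ]
[ 45.9 248.5] [    0   177   104   160 12574] [426.9 289.8  70. ]
[261.5 236.9] [250 222  25  29 540] [453.1 414.6  70. ]
[260.9 307.6] [249 293  25  29 574] [500.8 401.3  70. ]
t 1.75 pos [454.7 413.1  86. ] F [0.6 0.5 0.8] w 0.996 yaw 74.6 -> shift [ 1.6  1.3 44. ] turn [-0. -0.  0.]
```

Request:
carry_out --rows '[1,1.6,1.3,22,0,0,0,1,1.6,1.3,44,0,0,0,1,1.6,1.3,44,0,0,0,0,1.6,1.3,44,0,0,0,0,1.6,1.3,44,0,0,0]'

```text
time_s: 2.25
position: [455.4, 415.2, 44.3]
ee_rot: [[-0.964, 0.268, 0.003], [0.268, 0.964, 0.003], [-0.002, 0.003, -1.0]]
force: [0.8, -0.1, -0.2]
width: 0.691
```

Request:
carry_out --rows '[0,0,0,0,0,0,0,0,0,0,0,0,0,0,0,0,0,-20,0,0,0,0,0,0,-50,0,0,0,0,0,0,-80,0,0,0]'

```text
time_s: 2.75
position: [453.9, 413.7, 123.0]
ee_rot: [[-0.964, 0.267, -0.001], [0.267, 0.964, -0.001], [0.001, -0.001, -1.0]]
force: [-0.2, 0.4, -0.4]
width: 0.156
```

```bash
python3 - <<'E'
from h import *
goto((414.6,265.8,130),72.2)
goto((393.9,201.0,130),72.2)
E
```

```text
t 2.75 pos [453.9 413.7 123. ] F [-0.2  0.4 -0.4] w 0.156 yaw 74.5 -> shift [  -1.7 -153.    -6.8] turn [-0. -0.  0.]
t 2.75 pos [453.9 413.7 123. ] F [-0.2  0.4 -0.4] w 0.156 yaw 74.5 -> shift [   0.9 -221.    -6.7] turn [-0. -0.  0.]
```

Request:
carry_out --rows '[0,-1,-40,-7,0,0,0.02,0,-1.5,-85,-7,0,0,0.04,0,-1.7,-130,-7,0,0,0.04,0,-1.7,-153,-7,0,0,0.04,0,-1.7,-153,-7,0,0,0.04]'

```text
time_s: 3.25
position: [413.1, 261.0, 129.5]
ee_rot: [[-0.951, 0.311, -0.003], [0.311, 0.951, -0.004], [0.001, -0.005, -1.0]]
force: [0.2, -0.9, -0.8]
width: 0.151
```

```bash
sed -i 's/^np.set_print.*/np.set_printoptions(suppress=True,precision=2)/;s/yaw %.1f/yaw %.2f/' h.py; python3 - <<'E'
from h import *
c,im=shot("w3")
goto((414.6,265.8,60),72.2)
for ce,s in blobs(im,(100,110,40),(125,255,255),80):print(ce,s)
print("proj cell top",proj(c,(414.6,265.8,40)),"cell0",proj(c,(393.9,201,40)))
cv2.imwrite("pics/w3v.png",im[...,::-1])
E
```

```text
t 3.30 pos [414.54 264.23 129.73] F [ 0.18  0.87 -0.84] w 0.151 yaw 72.03 -> shift [ 0.43  1.56 69.73] turn [-0.  0. -0.]
[507.58 136.55] [499 124  13  22 142]
[212.74 208.71] [ 157  164  126  123 9181]
[ 54.28 236.52] [  25  207   71   60 2009]
[255.43 266.4 ] [ 242  231   30   70 1317]
[465.42 257.39] [452 246  28  23 457]
proj cell top [264.18 195.37] cell0 [181.45 195.7 ]
```

View pics/w3v.png

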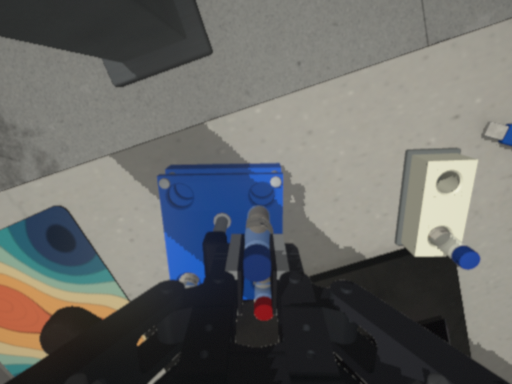

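```bash
python3 - <<'E'
from h import *
c,im=load("w3")
g=blobs(im,(0,0,90),(180,90,255),15,(157,172,178,192))+blobs(im,(0,0,90),(180,90,255),15,(268,172,284,192))
for ce,s in g: print("screw",ce,s,onz(c,ce,42))
d=blobs(im,(100,120,0),(130,255,105),15,(165,180,195,212))+blobs(im,(100,120,0),(130,255,105),15,(246,180,278,207))
for ce,s in d: print("dark",ce,s,onz(c,ce,40))
c1,i1=load("w1")
for u in[(29.7,138.5),(116.2,140.7)]:print("w1 screw",onz(c1,u,42))
cv2.imwrite("pics/crop2.png",cv2.resize(im[160:220,150:300],None,fx=5,fy=5,interpolation=2)[...,::-1])
E
```

```text
screw [160.36 173.08] [157 172   8   4  25] [370.56 193.09  42.  ]
screw [163.07 183.61] [157 178  13  14 113] [379.29 191.62  42.  ]
screw [282.95 181.05] [282 172   2  20  21] [406.99 283.94  42.  ]
screw [275.28 181.44] [270 176  11  11  93] [405.41 278.01  42.  ]
dark [179.08 193.47] [174 186  16  13  36] [391.51 199.9   40.  ]
dark [173.42 201.6 ] [167 190  20  18  62] [396.64 192.68  40.  ]
dark [267.93 203.47] [263 200  10   6  15] [422.32 266.6   40.  ]
w1 screw [380.23 192.82  42.  ]
w1 screw [406.18 278.55  42.  ]
```

View pics/crop2.png

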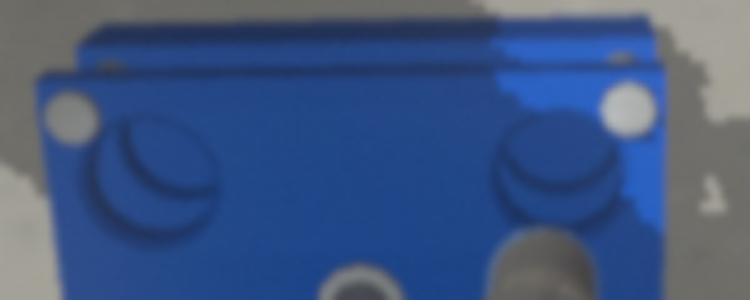

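```bash
python3 - <<'E'
from h import *
c,im=load("w3")
print("cells w3",onz(c,(180.6,195.6),40),onz(c,(261.5,194.2),40))
P=np.array((414.54,264.23,92.5));print("foot proj",proj(c,P),proj(c,P+(0,0,60)),"foot radius px",proj(c,P+(2.5,7.6,0))[0]-proj(c,P)[0])
for v in range(212,240,6):
  row=im[v,235:285].astype(int);sat=row.max(1)-row.min(1);print(v,(np.where(sat<90)[0]+235).tolist())
goto((413.8,264.8,60),72.2)
E
```

```text
cells w3 [393.6  200.37  40.  ] [412.96 264.01  40.  ]
foot proj [263.3 222.4] [265.26 276.21] foot radius px 12.238406682966342
212 [247, 248, 249, 250, 251, 252, 253, 254, 255, 256, 257, 258, 259, 260, 261, 262, 263, 264, 265, 266, 267, 268, 269, 282, 283, 284]
218 [246, 247, 248, 249, 250, 251, 252, 253, 254, 255, 256, 257, 258, 259, 260, 261, 262, 263, 264, 265, 266, 267, 268, 269, 270, 281, 282, 283, 284]
224 [245, 246, 247, 248, 249, 250, 251, 252, 253, 254, 255, 256, 257, 258, 259, 260, 261, 262, 263, 264, 265, 266, 267, 268, 269, 270, 271, 281, 282, 283, 284]
230 [245, 246, 247, 248, 249, 250, 251, 252, 253, 254, 255, 256, 257, 258, 259, 260, 261, 262, 263, 264, 265, 266, 267, 268, 269, 270, 271, 272, 273, 274, 281, 282, 283, 284]
236 [235, 236, 237, 238, 239, 240, 241, 242, 243, 244, 245, 246, 247, 248, 249, 250, 251, 252, 253, 254, 255, 256, 257, 258, 259, 260, 261, 262, 263, 264, 265, 266, 267, 268, 269, 270, 271, 272, 273, 274, 275, 276, 277, 278, 279, 280, 281, 282, 283, 284]
t 3.30 pos [414.54 264.23 129.73] F [ 0.18  0.87 -0.84] w 0.151 yaw 72.03 -> shift [ 0.88  0.37 69.73] turn [-0.  0. -0.]
```

Request:
carry_out --rows '[0,-1,2,20,0,0,0,0,-1,2,40,0,0,0,0,-1,2,40,0,0,0,0,-1,2,40,0,0,0,0,-1,2,40,0,0,0]'

```text
time_s: 3.8
position: [416.8, 268.6, 89.8]
ee_rot: [[-0.952, 0.305, 0.001], [0.305, 0.952, 0.001], [-0.001, 0.001, -1.0]]
force: [-0.0, 0.4, 0.4]
width: 0.155
```

```bash
python3 - <<'E'
from h import *
c,im=shot("w4")
goto((414.3,266.2,50),72.2)
s=arm.get_state();P=s["position"]*[1,1,0]+[0,0,s["position"][2]-37.3]
print("foot proj",proj(c,P),"cell",proj(c,(414.3,266.2,40)), "r", proj(c,P+(2.5,7.6,0))[0]-proj(c,P)[0])
u=proj(c,P).astype(int);print(u)
cv2.imwrite("pics/crop3.png",cv2.resize(im[150:270,170:320],None,fx=5,fy=5,interpolation=2)[...,::-1])
E
```

```text
t 3.85 pos [416.85 268.43  89.91] F [-0.17 -0.28  0.24] w 0.157 yaw 72.22 -> shift [ 1.77 -2.95 39.9 ] turn [0. 0. 0.]
foot proj [257.31 221.67] cell [253.09 211.82] r 12.223560582626192
[257 221]
```

View pics/crop3.png

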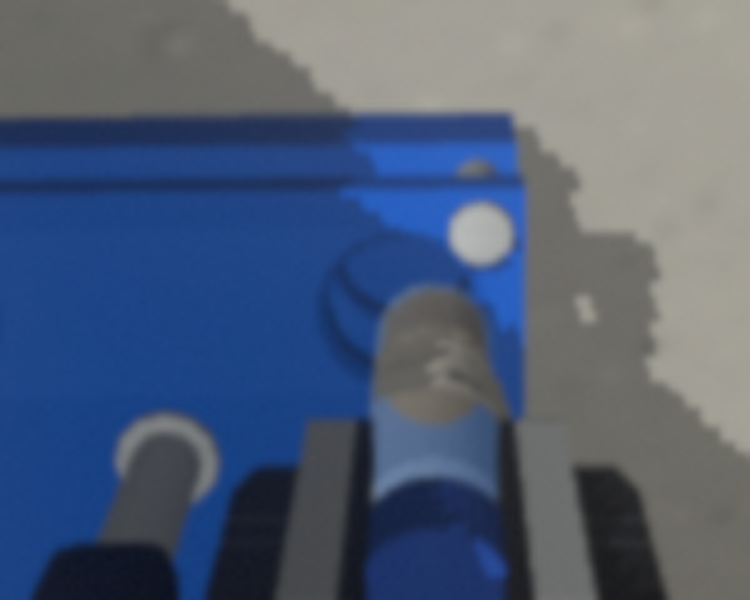

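Request:
carry_out --rows '[0,0.4,-5.5,0,0,0,0,0,0.4,-5.5,0,0,0,0,0,0.4,-5.5,7,0,0,0,0,0.4,-5.5,7,0,0,0,0,0.4,-5.5,7,0,0,0]'

```text
time_s: 4.35
position: [414.2, 262.6, 82.0]
ee_rot: [[-0.952, 0.306, -0.0], [0.306, 0.952, -0.0], [0.0, -0.0, -1.0]]
force: [0.4, -0.6, -0.4]
width: 0.153
```

```bash
python3 - <<'E'
from h import *
c,im=shot("w5")
goto((415.2,263.2,50),72.2)
cv2.imwrite("pics/crop4.png",cv2.resize(im[170:270,190:320],None,fx=5,fy=5,interpolation=2)[...,::-1])
E
```

```text
t 4.40 pos [414.34 262.66  82.12] F [ 0.1  -0.17  0.75] w 0.155 yaw 72.20 -> shift [-0.66  0.79 32.12] turn [-0. -0. -0.]
```

View pics/crop4.png

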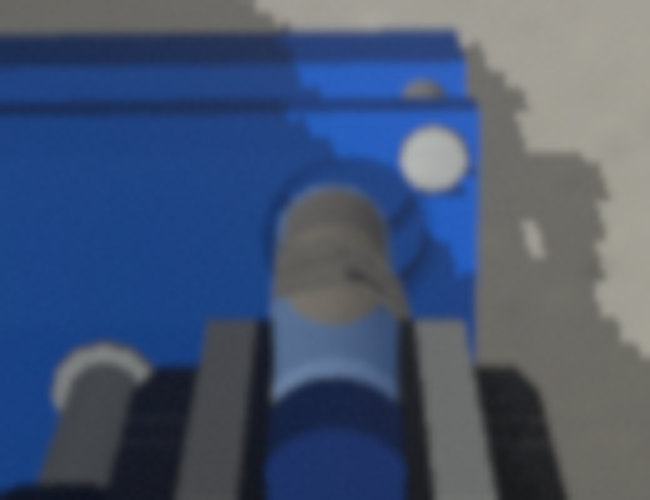

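Request:
carry_out --rows '[0,-1.2,1.5,0,0,0,0,0,-1.2,1.5,4,0,0,0,0,-1.2,1.5,8,0,0,0,0,-1.2,1.5,12,0,0,0,0,-1.2,1.5,12,0,0,0]'

```text
time_s: 4.9
position: [415.7, 263.4, 69.6]
ee_rot: [[-0.952, 0.306, -0.001], [0.306, 0.952, -0.001], [0.001, -0.001, -1.0]]
force: [-0.4, -0.5, -0.9]
width: 0.154
```

```bash
python3 - <<'E'
from h import *
c,im=shot("w6")
goto((414.9,264.8,50),72.2)
E
```

```text
t 4.95 pos [415.82 263.52  69.87] F [-0.56  0.06 -0.54] w 0.154 yaw 72.20 -> shift [ 1.26  0.95 19.87] turn [-0. -0. -0.]
```

Request:
carry_out --rows '[0,0,0,5,0,0,0,0,0,0,10,0,0,0,0,0,0,14,0,0,0,0,0,0,17,0,0,0,0,0,0,18.5,0,0,0]'

```text
time_s: 5.45
position: [418.0, 264.4, 59.1]
ee_rot: [[-0.952, 0.307, 0.004], [0.307, 0.952, 0.002], [-0.003, 0.003, -1.0]]
force: [-12.0, -6.5, 96.9]
width: 0.156
```

```bash
python3 - <<'E'
from h import *
goto((414.9,264.8,50),72.2)
E
```

```text
t 5.45 pos [418.   264.4   59.09] F [-12.02  -6.52  96.86] w 0.156 yaw 72.12 -> shift [ 3.09 -0.6   9.08] turn [ 0.  0. -0.]
```

Request:
carry_out --rows '[0,0,0,-8,0,0,0,0,0,0,-12,0,0,0,0,0,0,-12,0,0,0,0,0,0,-12,0,0,0,0,0,0,-12,0,0,0]'

```text
time_s: 5.95
position: [415.6, 263.5, 62.9]
ee_rot: [[-0.952, 0.306, -0.001], [0.306, 0.952, -0.001], [0.001, -0.001, -1.0]]
force: [-1.0, -0.5, -0.4]
width: 0.155
```

```bash
python3 - <<'E'
from h import *
c,im=shot("w7")
goto((414.9,264.8,50),72.2)
s=arm.get_state()
for k in(37.3,41): print(k,proj(c,s["position"]*[1,1,0]+[0,0,s["position"][2]-k+66]))
cv2.imwrite("pics/crop5.png",cv2.resize(im[130:290,180:340],None,fx=4,fy=4,interpolation=2)[...,::-1][:600])
E
```

```text
t 6.00 pos [415.59 263.41  62.9 ] F [-0.1   0.5  -0.93] w 0.154 yaw 72.19 -> shift [ 1.07  1.13 12.9 ] turn [-0. -0. -0.]
37.3 [257.83 282.96]
41 [257.82 278.03]
```

View pics/crop5.png

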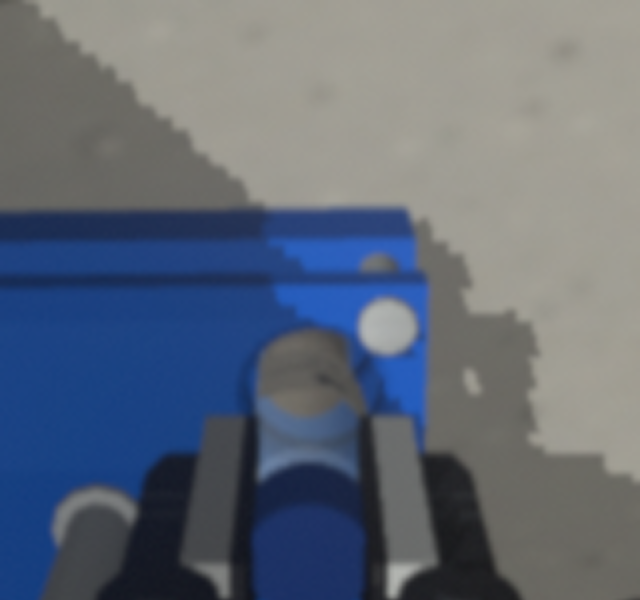

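```bash
python3 - <<'E'
from h import *
for n,u,P in(("w4",(249.2,210.8),(416.85,268.43)),("w5",(259.2,217.4),(414.34,262.66)),("w7",(258,228.3),(415.59,263.41))):
  c,_=load(n);print(n,onz(c,u,40),"TCPxy@40",proj(c,(*P,40)))
  # screw corner and post
for n,u in(("w4",(170+481/5,150+234/5)),("w5",(190+434/5,170+158/5)),("w7",(180+387/4,130+327/4))):
  c,_=load(n);print(n,"screw",onz(c,u,42))
for n,u in(("w4",(257,218)),("w5",(190+334/5,170+241/5))):
  c,_=load(n);print(n,"foot@-37",onz(c,u,52.6 if n=="w4" else 44.8),"-41",onz(c,u,48.9 if n=="w4" else 41))
E
```

```text
w4 [412.76 263.87  40.  ] TCPxy@40 [257.28 214.15]
w5 [413.67 263.82  40.  ] TCPxy@40 [257.85 218.77]
w7 [413.66 264.18  40.  ] TCPxy@40 [257.76 231.4 ]
w4 screw [405.82 278.26  42.  ]
w5 screw [405.7  278.34  42.  ]
w7 screw [405.92 278.23  42.  ]
w4 foot@-37 [414.3  269.03  52.6 ] -41 [415.85 268.54  48.9 ]
w5 foot@-37 [411.74 262.77  44.8 ] -41 [413.32 262.25  41.  ]
```

Request:
carry_out --rows '[0,1.5,0.3,-3,0,0,0,0,1.5,0.3,0,0,0,0,0,1.5,0.3,3,0,0,0,0,1.5,0.3,6,0,0,0,0,1.5,0.3,6.5,0,0,0]'

```text
time_s: 6.5
position: [415.6, 264.6, 59.7]
ee_rot: [[-0.952, 0.307, 0.001], [0.307, 0.952, 0.0], [-0.001, 0.001, -1.0]]
force: [-3.6, -2.5, 33.2]
width: 0.157
```

```bash
python3 - <<'E'
from h import *
c,im=shot("w8");s=arm.grab_frame("side");a=arm.grab_frame("scene")
cv2.imwrite("pics/side8.png",s[...,::-1]);cv2.imwrite("pics/scene8.png",a[...,::-1])
A=cv2.resize(s[150:260,230:360],(400,338),interpolation=2);B=cv2.resize(a[140:230,160:260],(400,360),interpolation=2)[:338]
C=cv2.resize(im[180:340,120:400],(460,262),interpolation=2)
o=np.zeros((600,800,3),np.uint8);o[:338,:400]=A;o[:338,400:]=B;o[338:600,:460]=C
cv2.imwrite("pics/comp8.png",o[...,::-1]);goto((414.2,264.1,55),72.2)
E
```

```text
t 6.65 pos [415.44 264.6   59.72] F [-3.74 -2.59 27.88] w 0.152 yaw 72.16 -> shift [ 1.04 -0.86  4.72] turn [ 0.  0. -0.]
```

View pics/comp8.png

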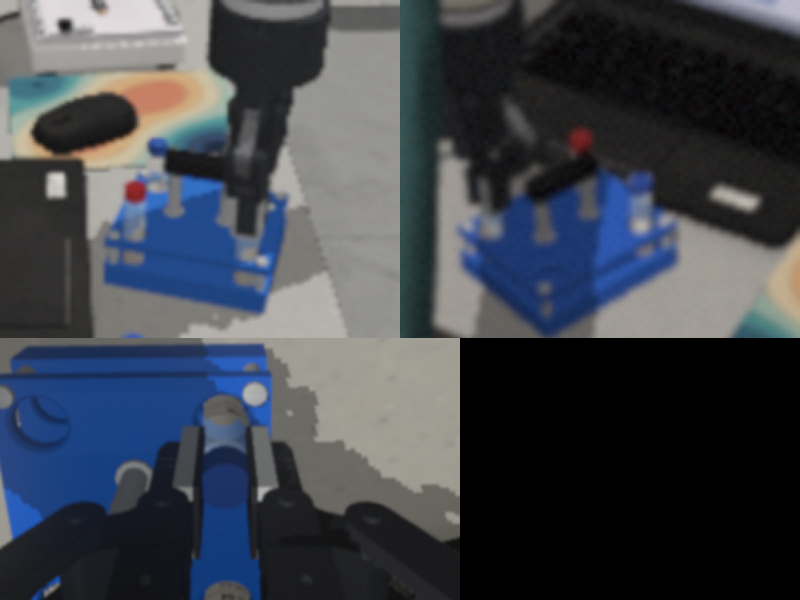

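The forces and this view suggest the finger linkage is resting on the end of the handle: in the scene panel the knuckle is over the handle end, and contact comes at TCP z 59. I'll lift, turn the tool about 35° so the inner finger swings clear of the handle, then lower again.

Request:
carry_out --rows '[0,0,0,-10,0,0,0,0,-0.5,-0.3,-10,0,0,0.14,0,-1,-0.7,-10,0,0,0.28,0,-1.4,-1,-10,0,0,0.42,0,-1.7,-1.3,-10,0,0,0.56]'

```text
time_s: 7.15
position: [415.9, 262.7, 67.2]
ee_rot: [[-0.64, 0.769, -0.0], [0.769, 0.64, -0.0], [-0.0, -0.0, -1.0]]
force: [0.0, 0.2, -0.4]
width: 0.153
```

Request:
carry_out --rows '[0,0,0,0,0,0,0.05,0,0,0,0,0,0,0.05,0,0,0,0,0,0,0.05,0,0,0,0,0,0,0.05,0,0,0,0,0,0,0.05]'

```text
time_s: 7.65
position: [415.9, 262.7, 67.3]
ee_rot: [[-0.606, 0.796, -0.0], [0.796, 0.606, 0.0], [0.0, -0.0, -1.0]]
force: [0.6, 0.2, -0.1]
width: 0.154
```

```bash
python3 - <<'E'
from h import *
goto((415.4,262.3,50),37)
E
```

```text
t 7.65 pos [415.85 262.69  67.25] F [ 0.62  0.24 -0.15] w 0.154 yaw 37.27 -> shift [-0.04 -0.59 17.25] turn [-0. -0.  0.]
```

Lower in small steps, 11 mm at first (TCP 56, past the earlier stop at 59).

Request:
carry_out --rows '[0,0,-0.5,3,0,0,0,0,0,-0.5,6,0,0,0,0,0,-0.5,8,0,0,0,0,0,-0.5,10,0,0,0,0,0,-0.5,11,0,0,0]'

```text
time_s: 8.15
position: [416.1, 262.6, 59.5]
ee_rot: [[-0.605, 0.797, 0.0], [0.797, 0.605, 0.002], [0.001, 0.001, -1.0]]
force: [-5.6, -3.3, 48.6]
width: 0.155
```

Request:
carry_out --rows '[0,0,0,-3,0,0,0,0,0,0,-3,0,0,0,0.35,0,0,-3,0,0,0,0.35,0,0,-3,0,0,0,0.35,0,0,-3,0,0,0]'

```text
time_s: 8.65
position: [415.2, 262.1, 58.8]
ee_rot: [[-0.605, 0.796, -0.001], [0.796, 0.605, -0.001], [-0.0, -0.001, -1.0]]
force: [0.8, -0.1, 0.4]
width: 0.348
```

```bash
python3 - <<'E'
from h import *
goto((415.4,262.3,130),72.2)
c,im=shot("w9")
for ce,s in blobs(im,(100,110,40),(125,255,255),80):print(ce,s)
c,_=load("w3")
print([proj(c,(413.3,264.0,z)) for z in(40,18,13)],[proj(c,(393.6,200.4,z)) for z in(40,18,13)])
E
```

```text
t 8.65 pos [415.2  262.15  58.77] F [ 0.78 -0.11  0.41] w 0.348 yaw 37.24 -> shift [ -0.01   0.17 -71.24] turn [-0.   -0.   -0.61]
[243.5  257.72] [  135   175   212   173 11051]
[143.25 378.76] [132 373  19  11 140]
[array([261.61, 194.58]), array([261.37, 186.51]), array([261.32, 184.85])] [array([180.63, 195.58]), array([186.75, 187.45]), array([188.01, 185.78])]
```

Request:
carry_out --rows '[0.35,0,0,-15,0,0,0,0.35,0,0,-35,0,0,0,0.35,0,0,-60,0,0,0,0.35,20,60,-90,0,0,-0.12,0.35,20,90,-90,0,0,-0.24]'

```text
time_s: 9.2
position: [474.3, 333.5, 151.0]
ee_rot: [[-0.78, 0.625, -0.0], [0.625, 0.78, 0.0], [0.0, 0.0, -1.0]]
force: [0.6, 1.8, 0.6]
width: 0.347
```

Request:
carry_out --rows '[1,0,0,0,0,0,-0.12,1,0,0,0,0,0,-0.24,1,0,0,0,0,0,-0.37,1,0,0,0,0,0,-0.37,1,0,0,0,0,0,-0.37]'

```text
time_s: 9.7
position: [474.8, 332.5, 148.9]
ee_rot: [[-0.951, 0.309, -0.001], [0.309, 0.951, -0.0], [0.001, -0.001, -1.0]]
force: [-0.9, 0.7, 0.2]
width: 1.0
```

```bash
python3 - <<'E'
from h import *
c,im=shot("w10");s=arm.grab_frame("side");a=arm.grab_frame("scene")
cv2.imwrite("pics/side10.png",s[...,::-1]);cv2.imwrite("pics/scene10.png",a[...,::-1])
S=arm.get_calibration("scene");D=arm.get_calibration("side")
goto((502,401,130),74.2)
for ce,q in blobs(im,(100,110,40),(125,255,255),80):print("w",ce,q)
for n,i,k in(("side",s,D),("scene",a,S)):
  for nm,P in(("c in cell1",(413.5,264,73)),("red",(494.5,240.2,73))):
    print(n,nm,proj(k,P))
for ce,q in blobs(s,(100,110,40),(125,255,255),8,(255,170,340,240)):print("side",ce,q)
for ce,q in blobs(a,(100,110,40),(125,255,255),4,(170,150,240,230)):print("scene",ce,q)
A=cv2.resize(s[180:260,250:340],(450,400),interpolation=2);B=cv2.resize(im[100:380,0:300],(350,327),interpolation=2)
o=np.zeros((400,800,3),np.uint8);o[:,:450]=A;o[:327,450:]=B
cv2.imwrite("pics/comp10.png",o[...,::-1])
E
```

```text
t 9.85 pos [474.89 332.65 149.13] F [0.15 0.67 0.16] w 1.001 yaw 72.11 -> shift [-4.8  73.38 19.1 ] turn [-0.   -0.   -0.04]
w [422.5   95.39] [398  81  50  29 910]
w [131.5  182.65] [   55   122   141   145 12679]
w [  5.35 210.82] [  0 192  16  33 314]
w [349.84 204.72] [340 194  21  22 361]
side c in cell1 [311.57 218.12]
side red [273.56 211.97]
scene c in cell1 [180.89 187.4 ]
scene red [204.32 175.05]
side [301.58 195.82] [290 192  22   9 123]
side [293.87 225.62] [ 264  206   59   34 1164]
scene [202.05 202.85] [ 176  182   53   42 1145]
scene [182.36 187.09] [181 186   4   3  11]
scene [223.88 192.25] [223 191   3   4   8]
```

View pics/comp10.png

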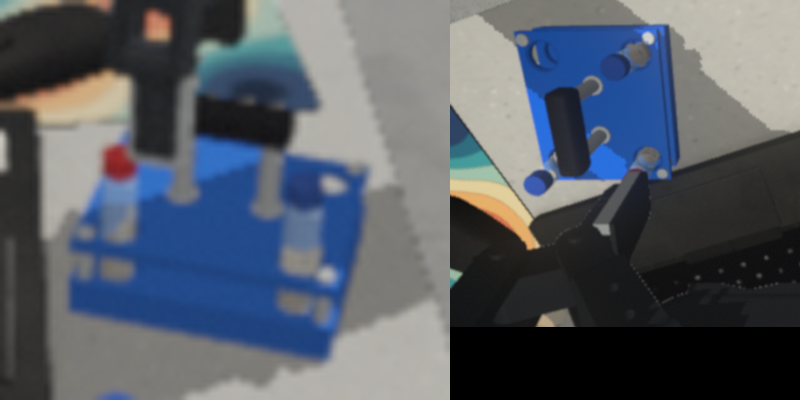

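The vial in cell 1 looks upright and seated. The side view shows its cap at (311,217) against a predicted (311.6,218) for a seated vial, and the scene view shows (182,187) against (181,187). Now the second spare.

Request:
carry_out --rows '[1,-2,30,5,0,0,-0.02,1,-4,60,20,0,0,-0.04,1,-4.8,73.4,40,0,0,-0.04,1,-4.8,73.4,60,0,0,-0.04,1,-4.8,73.4,60,0,0,-0.04]'

```text
time_s: 10.35
position: [500.1, 400.4, 86.5]
ee_rot: [[-0.964, 0.267, -0.004], [0.267, 0.964, -0.004], [0.003, -0.005, -1.0]]
force: [0.4, -0.2, -0.3]
width: 0.994
```

Request:
carry_out --rows '[1,0,0,0,0,0,0,1,0,0,0,0,0,0,1,0,0,0,0,0,0,1,0,0,0,0,0,0,1,0,0,0,0,0,0]'

```text
time_s: 10.85
position: [502.3, 401.3, 90.0]
ee_rot: [[-0.963, 0.268, 0.001], [0.268, 0.963, 0.001], [-0.001, 0.001, -1.0]]
force: [-0.2, -0.1, 0.6]
width: 0.996
```

```bash
python3 - <<'E'
from h import *
c,im=shot("w11")
for ce,s in blobs(im,(100,110,40),(125,255,255),100):print(ce,s,onz(c,ce,70))
goto((502,401,42),74.2)
E
```

```text
[368.21  93.93] [ 338   75   61   39 1442] [440.78 477.46  70.  ]
[ 43.07 197.9 ] [    0   111    96   171 12374] [447.41 288.22  70.  ]
[256.48 232.96] [244 218  27  29 556] [501.78 400.69  70.  ]
t 10.90 pos [502.22 401.27  89.83] F [-0.48 -0.12 -0.5 ] w 1.001 yaw 74.48 -> shift [ 0.16 -0.35 47.83] turn [0. 0. 0.]
```

Request:
carry_out --rows '[1,0.3,-0.4,25,0,0,0,1,0.3,-0.4,46,0,0,0,1,0.3,-0.4,46,0,0,0,1,0.3,-0.4,46,0,0,0,0,0.3,-0.4,46,0,0,0]'

```text
time_s: 11.4
position: [502.4, 401.5, 44.4]
ee_rot: [[-0.964, 0.268, 0.001], [0.268, 0.964, 0.001], [-0.001, 0.002, -1.0]]
force: [0.8, -0.1, 0.5]
width: 0.857
```

Request:
carry_out --rows '[0,0,0,0,0,0,0,0,0,0,0,0,0,0,0,0,0,0,0,0,0,0,0,0,0,0,0,0,0,0,0,0,0,0,0]'

```text
time_s: 11.9
position: [501.9, 401.0, 43.8]
ee_rot: [[-0.964, 0.268, 0.0], [0.268, 0.964, 0.0], [-0.0, 0.0, -1.0]]
force: [-0.7, -0.5, 2.3]
width: 0.16
```

Request:
carry_out --rows '[0,0,0,-30,0,0,0,0,0,0,-65,0,0,0,0,0,0,-100,0,0,0,0,0,0,-105,0,0,0,0,0,0,-105,0,0,0]'

```text
time_s: 12.4
position: [502.3, 401.4, 149.6]
ee_rot: [[-0.964, 0.268, 0.002], [0.268, 0.964, 0.002], [-0.002, 0.002, -1.0]]
force: [-0.5, 0.2, -0.2]
width: 0.162
```

```bash
python3 - <<'E'
from h import *
goto((394.4,200.8,130),95)
E
```

```text
t 12.40 pos [502.26 401.42 149.62] F [-0.45  0.24 -0.15] w 0.162 yaw 74.48 -> shift [  50.29 -222.21   19.03] turn [ 0.    0.   -0.36]
```

Request:
carry_out --rows '[0,10,-44,0,0,0,-0.07,0,20,-89,0,0,0,-0.14,0,30,-133,0,0,0,-0.21,0,40,-178,0,0,0,-0.28,0,50,-222,0,0,0,-0.36]'

```text
time_s: 12.9
position: [391.8, 198.1, 146.9]
ee_rot: [[-0.996, -0.093, -0.003], [-0.093, 0.996, -0.002], [0.003, -0.002, -1.0]]
force: [0.8, -0.4, -0.3]
width: 0.162
```

Request:
carry_out --rows '[0,0,0,15,0,0,0,0,0,0,30,0,0,0,0,0,0,45,0,0,0,0,0,0,50,0,0,0,0,0,0,50,0,0,0]'

```text
time_s: 13.4
position: [392.9, 199.7, 97.0]
ee_rot: [[-0.996, -0.089, -0.003], [-0.089, 0.996, -0.002], [0.003, -0.002, -1.0]]
force: [-0.7, 0.6, -0.5]
width: 0.16
```

```bash
python3 - <<'E'
from h import *
s=arm.get_state();c,im=shot("w12")
goto((394.4,200.8,95),95)
P=s["position"]
for k in(36.8,41,46):print(k,"foot proj",proj(c,P-[0,0,k]),"px/mm",298.45/(c["view"][:3]@np.r_[P-[0,0,k],1])[2])
print("ring",proj(c,(393.6,200.4,40)), "scale",298.45/(c["view"][:3]@np.r_[393.6,200.4,40,1])[2])
u=proj(c,P-[0,0,40]).astype(int);x0,y0=u[0]-70,u[1]-70;print(x0,y0)
cv2.imwrite("pics/crop12.png",cv2.resize(im[y0:y0+130,x0:x0+140],None,fx=4,fy=4,interpolation=2)[...,::-1])
E
```

```text
t 13.45 pos [393.4  200.05  97.62] F [-0.46  0.14 -0.21] w 0.162 yaw 95.12 -> shift [-1.06  0.66  2.61] turn [-0. -0.  0.]
36.8 foot proj [257.45 222.38] px/mm 1.5307901583275347
41 foot proj [257.45 219.78] px/mm 1.5000580631983118
46 foot proj [257.46 216.82] px/mm 1.465043576510136
ring [258.28 211.8 ] scale 1.3920324723976627
187 150
```

View pics/crop12.png

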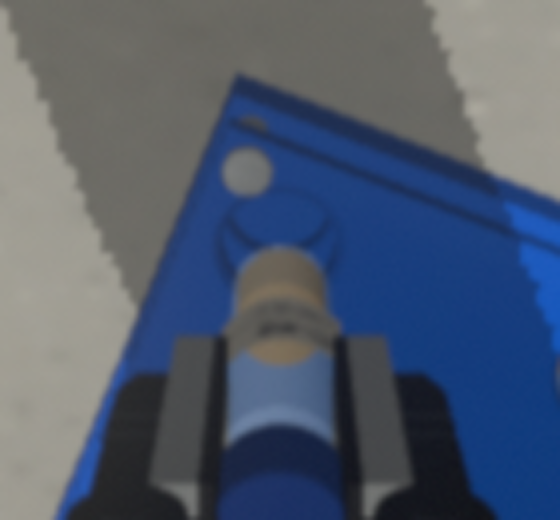

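Request:
carry_out --rows '[0,0.3,-0.5,0,0,0,0,0,0.3,-0.5,8,0,0,0,0,0.3,-0.5,16,0,0,0,0,0.3,-0.5,24,0,0,0,0,0.3,-0.5,27,0,0,0]'

```text
time_s: 13.95
position: [393.4, 199.6, 70.3]
ee_rot: [[-0.996, -0.089, -0.001], [-0.089, 0.996, -0.001], [0.001, -0.001, -1.0]]
force: [0.1, -0.4, 0.6]
width: 0.161
```

Request:
carry_out --rows '[0,0,0,3,0,0,0,0,0,0,6,0,0,0,0,0,0,9,0,0,0,0,0,0,11,0,0,0,0,0,0,12,0,0,0]'

```text
time_s: 14.45
position: [393.8, 199.8, 59.2]
ee_rot: [[-0.996, -0.089, -0.0], [-0.089, 0.996, -0.0], [0.0, -0.0, -1.0]]
force: [-0.4, -0.9, -0.3]
width: 0.164
```

Request:
carry_out --rows '[0,0,0,2,0,0,0,0,0,0,4,0,0,0,0,0,0,6,0,0,0,0,0,0,7,0,0,0,0,0,0,8,0,0,0]'

```text
time_s: 14.95
position: [393.8, 199.9, 51.2]
ee_rot: [[-0.996, -0.089, -0.0], [-0.089, 0.996, -0.0], [0.0, -0.0, -1.0]]
force: [-1.0, -0.4, 0.2]
width: 0.161
```

Request:
carry_out --rows '[0,0,0,1,0,0,0,0,0,0,1,0,0,0,0.35,0,0,1,0,0,0,0.35,0,0,1,0,0,0,0.35,0,0,1,0,0,0]'

```text
time_s: 15.45
position: [393.9, 199.9, 50.4]
ee_rot: [[-0.996, -0.089, 0.0], [-0.089, 0.996, 0.0], [-0.0, 0.0, -1.0]]
force: [0.6, -0.2, -0.5]
width: 0.352
```

Request:
carry_out --rows '[0.35,0,0,-20,0,0,0,0.35,0,0,-50,0,0,0,0.35,0,0,-80,0,0,0.1,0.6,-30,10,-90,0,0,0.2,1,-50,20,-90,0,0,0.3]'

```text
time_s: 15.95
position: [444.2, 225.0, 142.6]
ee_rot: [[-0.977, 0.214, 0.005], [0.214, 0.977, 0.003], [-0.004, 0.004, -1.0]]
force: [0.6, 0.6, -0.4]
width: 0.677
```

Request:
carry_out --rows '[1,0,0,0,0,0,0.1,1,0,0,0,0,0,0.1,1,0,0,0,0,0,0.1,1,0,0,0,0,0,0.1,1,0,0,0,0,0,0.1]'

```text
time_s: 16.45
position: [441.2, 223.8, 140.1]
ee_rot: [[-0.952, 0.305, -0.001], [0.305, 0.952, -0.0], [0.001, -0.001, -1.0]]
force: [0.7, 0.1, -0.2]
width: 1.002
```

```bash
python3 - <<'E'
from h import *
c,im=shot("w13");s=arm.grab_frame("side");a=arm.grab_frame("scene")
cv2.imwrite("pics/side13.png",s[...,::-1]);cv2.imwrite("pics/scene13.png",a[...,::-1])
goto((444.2,220.6,150),72.2)
W=cv2.resize(im,(480,360));A=cv2.resize(s[180:260,250:330],(320,320),interpolation=2)
o=np.zeros((360,800,3),np.uint8);o[:,:480]=W;o[:320,480:]=A
cv2.imwrite("pics/comp13.png",o[...,::-1])
E
```

```text
t 16.60 pos [441.63 224.01 140.26] F [-0.34 -0.2   0.12] w 0.997 yaw 72.21 -> shift [-3.48 -2.46 -9.74] turn [-0. -0.  0.]
```

View pics/comp13.png

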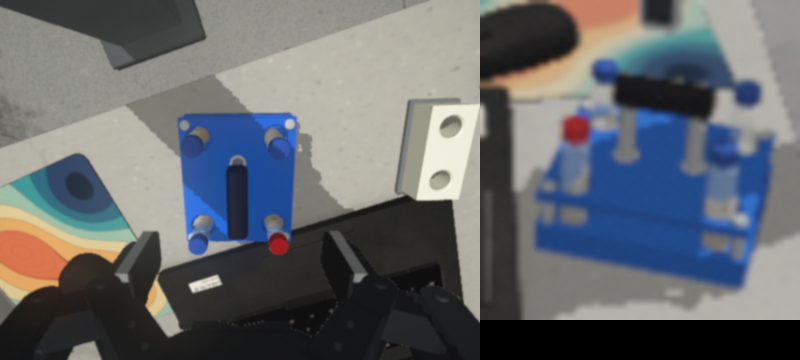

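```bash
python3 - <<'E'
from h import *
c,im=load("w13")
f=512/480
for nm,u in(("cell0",(193,145)),("cell1",(280,146)),("cell2",(198,244))):
  x,y=int(u[0]*f),int(u[1]*f)
  b=blobs(im,(100,150,30),(128,255,160),40,(x-14,y-14,x+15,y+15))
  print(nm,[(q,onz(c,q[0],74)) for q in b])
b=blobs(im,(0,130,80),(8,255,255),40,(275,240,320,280));print("red",onz(c,b[0][0],74))
m=cv2.inRange(cv2.cvtColor(im,cv2.COLOR_RGB2HSV),(0,0,0),(180,255,55));k=np.zeros_like(m);k[165:262,232:275]=255;m&=k
n,l,st,ce=cv2.connectedComponentsWithStats(m);i=1+np.argmax(st[1:,4]);print(st[i],ce[i])
pts=np.argwhere(l==i)[:,::-1].astype(np.float32);r=cv2.minAreaRect(pts);print(r)
bx=cv2.boxPoints(r);print("corners z93",[onz(c,p,93)[:2] for p in bx])
print("posts base", )
scr=[(184,124),(290,124)]
for u in scr: print("screw",onz(c,(u[0]*f,u[1]*f),42))
E
```

```text
cell0 [((array([195.17, 144.48]), array([191, 140,  12,  14,  84], dtype=int32)), array([384.33, 196.12,  74.  ])), ((array([206.88, 159.3 ]), array([193, 147,  27,  22, 429], dtype=int32)), array([396.7 , 200.17,  74.  ]))]
cell1 [((array([296.82, 161.82]), array([284, 148,  29,  22, 370], dtype=int32)), array([417.89, 260.49,  74.  ]))]
cell2 []Traceback (most recent call last):
  File "<stdin>", line 8, in <module>
IndexError: list index out of range
```

```bash
python3 - <<'E'
from h import *
c,im=load("w13")
f=512/480
m=cv2.inRange(cv2.cvtColor(im,cv2.COLOR_RGB2GRAY),0,42);k=np.zeros_like(m);k[165:262,232:275]=255;m&=k
n,l,st,ce=cv2.connectedComponentsWithStats(m);i=1+np.argmax(st[1:,4]);print(st[i],ce[i])
r=cv2.minAreaRect(np.argwhere(l==i)[:,::-1].astype(np.float32));print(r)
bx=cv2.boxPoints(r);print("corners z93",np.array([onz(c,p,93)[:2] for p in bx]), "c",onz(c,r[0],90))
for u in [(184,124),(290,124)]: print("screw",onz(c,(u[0]*f,u[1]*f),42))
print("pred handle top",[proj(c,(x,y,93)) for x,y in((444.2-27.6,220.6+8.8),(444.2+27.6,220.6-8.8))])
# shaker region visible?
print([proj(c,(x,y,48)) for x,y in((514,-180),(514,-100))])
goto((443.7,219.8,68),72.2)
E
```

```text
[ 242  176   22   79 1476] [253.42 213.56]
((252.5, 215.0), (78.0, 21.0), 90.0)
corners z93 [[411.21 222.57]
 [415.41 235.7 ]
 [470.75 218.39]
 [466.18 204.04]] c [440.87 220.13  90.  ]
screw [378.59 192.51  42.  ]
screw [406.   278.23  42.  ]
pred handle top [array([254.42, 180.46]), array([254.7 , 257.68])]
[array([-93.44, 370.16]), array([-26.8 , 351.85])]
t 16.60 pos [441.63 224.01 140.26] F [-0.34 -0.2   0.12] w 0.997 yaw 72.21 -> shift [-3.27 -3.36 72.26] turn [-0. -0.  0.]
```

Request:
carry_out --rows '[1,-2.9,-3.9,10,0,0,0,1,-2.9,-3.9,40,0,0,0,1,-2.9,-3.9,65,0,0,0,1,-2.9,-3.9,74,0,0,0,1,-2.9,-3.9,74,0,0,0]'

```text
time_s: 17.1
position: [442.5, 218.8, 64.9]
ee_rot: [[-0.952, 0.306, -0.003], [0.306, 0.952, -0.002], [0.002, -0.003, -1.0]]
force: [0.5, -0.6, 0.3]
width: 0.998
```

Request:
carry_out --rows '[0,0,0,0,0,0,0,0,0,0,0,0,0,0,0,0,0,0,0,0,0,0,0,0,0,0,0,0,0,0,0,0,0,0,0]'

```text
time_s: 17.6
position: [443.9, 220.1, 67.0]
ee_rot: [[-0.952, 0.305, 0.001], [0.305, 0.952, 0.001], [-0.001, 0.001, -1.0]]
force: [1.5, 0.1, 4.2]
width: 0.176
```

Request:
carry_out --rows '[0,0,0,0,0,0,0,0,0,0,0,0,0,0,0,0,0,0,0,0,0,0,0,0,0,0,0,0,0,0,0,0,0,0,0]'

```text
time_s: 18.1
position: [443.9, 220.1, 67.0]
ee_rot: [[-0.952, 0.305, 0.001], [0.305, 0.952, 0.001], [-0.001, 0.001, -1.0]]
force: [-0.2, 0.2, 5.9]
width: 0.178
```

```bash
python3 - <<'E'
from h import *
goto((443.2,219.4,66),72.2);print(arm.get_state()["ft_torque"])
E
```

```text
t 18.10 pos [443.88 220.07  66.95] F [-0.23  0.2   5.91] w 0.178 yaw 72.24 -> shift [ 0.44 -0.84  0.95] turn [0. 0. 0.]
[-0.03  0.1   0.12]
```

Request:
carry_out --rows '[0,0,0,-10,0,0,0,0,0,0,-30,0,0,0,0,0,0,-55,0,0,0,0,0,0,-75,0,0,0,0,0,0,-80,0,0,0]'

```text
time_s: 18.6
position: [443.7, 219.7, 147.9]
ee_rot: [[-0.952, 0.306, 0.002], [0.306, 0.952, 0.001], [-0.002, 0.002, -1.0]]
force: [0.4, 0.1, -5.7]
width: 0.177
```

```bash
python3 - <<'E'
from h import *
goto((500,-25,147),98.5);s=arm.get_state();print(s["ft_torque"],s["qpos"])
E
```

```text
t 18.60 pos [443.7  219.67 147.9 ] F [ 0.43  0.1  -5.74] w 0.177 yaw 72.17 -> shift [-128.5  -215.69    0.73] turn [ 0.    0.   -0.46]
[ 0.04 -0.16 -0.01] [-33.61  24.92   2.64 125.54  -2.26  29.44  42.92]
```

Request:
carry_out --rows '[0,-7,-12,0,0,0,0,0,-20,-34,0,0,0,0,0,-35,-59,0,0,0,0,0,-50,-84,0,0,0,0,0,-64,-108,0,0,0,0]'

```text
time_s: 19.1
position: [470.0, 94.2, 144.8]
ee_rot: [[-0.952, 0.307, -0.004], [0.307, 0.952, -0.002], [0.003, -0.003, -1.0]]
force: [0.4, -0.7, -4.8]
width: 0.176
```

Request:
carry_out --rows '[0,-15,-25,0,0,0,-0.1,0,-30,-50,0,0,0,-0.2,0,-45,-75,0,0,0,-0.3,0,-58,-98,0,0,0,-0.4,0,-64,-108,0,0,0,-0.46]'

```text
time_s: 19.6
position: [497.6, -30.2, 144.6]
ee_rot: [[-0.989, -0.146, -0.004], [-0.146, 0.989, -0.002], [0.004, -0.002, -1.0]]
force: [0.1, 0.7, -6.7]
width: 0.174
```

Request:
carry_out --rows '[0,0,0,0,0,0,0,0,0,0,0,0,0,0,0,0,0,0,0,0,0,0,0,0,0,0,0,0,0,0,0,0,0,0,0]'

```text
time_s: 20.1
position: [499.0, -24.1, 146.2]
ee_rot: [[-0.989, -0.15, -0.0], [-0.15, 0.989, 0.0], [0.0, 0.0, -1.0]]
force: [-0.5, -0.0, -4.8]
width: 0.17
```

```bash
python3 - <<'E'
from h import *
c,im=shot("w14");goto((514,-180,147),98.5)
print([proj(c,(x,y,48)) for x,y in((514,-180),(514,-100),(440,-110),(580,-85))])
A=cv2.resize(im[:,:280],(560,768),interpolation=2)[:600]
cv2.imwrite("pics/c14.png",A[...,::-1])
E
```

```text
t 20.15 pos [499.12 -24.31 146.32] F [ 0.14  0.67 -5.13] w 0.174 yaw 98.63 -> shift [   8.66 -156.16   -0.7 ] turn [ 0. -0.  0.]
[array([ 71.07, 182.35]), array([166.54, 195.91]), array([159.07, 104.93]), array([178.73, 264.93])]
```

View pics/c14.png

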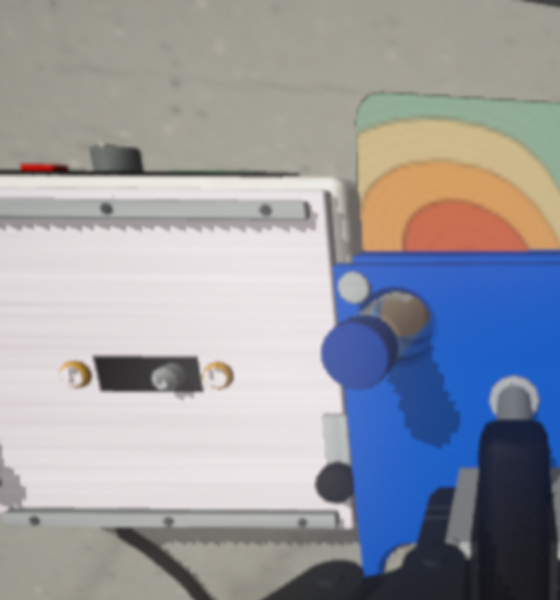

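```bash
python3 - <<'E'
from h import *
c,im=load("w14")
st=[onz(c,(37.5,187),51),onz(c,(108.7,187.5),51)];print("studs",st,np.linalg.norm(st[0]-st[1]));m=(st[0]+st[1])/2
d=(st[1]-st[0])[:2];print("mid",m,"y-axis angle",np.degrees(np.arctan2(d[1],d[0])))
# rails inner/outer edges lines at z=54
f=np.array(im)
A=[onz(c,(u/2,v/2),54) for u,v in((20,200),(300,202),(20,511),(330,514))]
print("rail outer front top",A[0],A[1],"rail back inner top",A[2],A[3])
for a,b in((A[0],A[1]),(A[2],A[3])):
  e=(b-a)[:2];print(np.degrees(np.arctan2(e[1],e[0])))
for n,u,z in(("pin mid",(84,188.5),53),("pin tip?",(87.5,186),59),("slotL",(97/2,374/2),48),("slotR",(202/2,374/2),48)):
  p=onz(c,u,z);e=d/np.linalg.norm(d);r=(p-m)[:2];print(n,p,"along y %.1f along x %.1f"%(r@e, r@[e[1],-e[0]]))
e=d/np.linalg.norm(d)
for q in A: r=(q-m)[:2];print("rail x %.1f"%(r@[e[1],-e[0]]))
for z in (48,59): print(z,proj(c,np.r_[m[:2]+e*5,z]))
g=cv2.cvtColor(im,cv2.COLOR_RGB2GRAY);print(g[176:198,70:104])
E
```

```text
studs [array([ 521.16, -206.07,   51.  ]), array([ 512.64, -147.34,   51.  ])] 59.340151237390685
mid [ 516.9  -176.71   51.  ] y-axis angle 98.25419613700777
rail outer front top [ 452.78 -219.14   54.  ] [ 437.65 -115.05   54.  ] rail back inner top [ 589.05 -233.03   54.  ] [569.71 -96.46  54.  ]
98.26915947980841
98.06068597370492
pin mid [ 515.81 -166.64   53.  ] along y 10.1 along x 0.4
pin tip? [ 510.77 -160.48   59.  ] along y 16.9 along x -3.7
slotL [ 521.05 -199.03   48.  ] along y -22.7 along x 0.9
slotR [ 514.35 -155.18   48.  ] along y 21.7 along x 0.6
rail x -69.5
rail x -69.6
rail x 63.3
rail x 63.8
48 [ 81.12 186.21]
59 [ 73.5 190.3]
[[215 217 219 218 218 219 220 220 220 220 220 220 220 220 220 221 220 221
  220 221 220 221 221 221 221 221 221 221 222 224 225 225 225 226]
 [179 187 191 193 192 193 194 194 194 195 195 195 194 195 195 196 196 196
  196 196 196 196 195 195 195 195 196 196 202 219 225 226 226 226]
 [117 129 135 136 137 136 137 138 138 139 139 139 139 139 139 139 140 141
  140 141 141 140 140 140 139 140 140 142 161 207 224 227 227 227]
 [ 69  75  78  79  
[... 1960 characters left out ...]
  58  58  60  59  62  74 103 139 167 177 178 162 129 104  98  98  92
   79  71  68  67  66  67  67  68  69  71  72  74  98 157 209 221]
 [ 67  67  68  68  68  68  71  82 109 140 155 149 134 113 102 100  99  88
   76  70  69  68  68  69  69  70  70  73  74  76  93 148 206 224]
 [117 117 117 118 118 118 119 120 125 137 144 142 138 135 131 130 125 108
   96  93  93  89  88  89  89  89  96 108 115 117 123 159 210 226]
 [189 188 188 188 189 189 189 189 190 191 192 193 193 193 193 192 183 157
  140 136 136 134 134 134 134 135 145 173 186 190 191 202 222 228]
 [221 221 221 221 221 221 221 221 221 221 222 222 222 222 222 222 216 188
  166 158 158 160 165 169 168 163 174 207 221 223 223 225 227 229]]
```

```bash
python3 - <<'E'
from h import *
c,im=load("w14");D=arm.get_calibration("side");S=arm.get_calibration("scene")
m=np.array([516.9,-176.71]);e=np.array([-.1436,.9896]);x=np.array([e[1],-e[0]])
for n,p in(("w/side",cross(c,(167.5,241),D,(251,158.3))),("w/scene",cross(c,(167.5,241),S,(130+562/3,145+186/3))),("knob2 side/scene",cross(D,(180+196/3,130+28/3),S,(130+735/3,145+230/3)))):
  r=p[0][:2]-m;print(n,p,"shaker x %.1f y %.1f"%(r@x,r@e))
for u in((334,415),(334,450),(322,415)):
  r=onz(c,(u[0]/2,u[1]/2),55)[:2]-m;print("plate x %.1f y %.1f"%(r@x,r@e))
goto((513.8,-152.9,146),98.2)
E
```

```text
w/side (array([551.62, -94.59,  54.55]), np.float64(2.634906844265936)) shaker x 46.2 y 76.3
w/scene (array([553.35, -95.06,  53.55]), np.float64(0.6896927179203654)) shaker x 47.8 y 75.6
knob2 side/scene (array([ 573.12, -251.32,   55.94]), np.float64(0.4203249171295279)) shaker x 44.9 y -81.9
plate x 16.0 y 78.0
plate x 32.0 y 76.7
plate x 16.0 y 73.0
t 20.15 pos [499.12 -24.31 146.32] F [ 0.14  0.67 -5.13] w 0.174 yaw 98.63 -> shift [   4.79 -129.34    0.3 ] turn [ 0.   -0.    0.01]
```

Request:
carry_out --rows '[0,0.5,-15,0,0,0,0,0,1.5,-40,0,0,0,0,0,2.5,-70,0,0,0,0.007,0,3,-100,0,0,0,0.007,0,4,-125,0,0,0,0.007]'

```text
time_s: 20.65
position: [514.2, -150.8, 146.4]
ee_rot: [[-0.99, -0.142, 0.001], [-0.142, 0.99, -0.001], [-0.0, -0.001, -1.0]]
force: [0.5, -0.1, -5.0]
width: 0.176
```

Request:
carry_out --rows '[0,0.5,-15,0,0,0,0,0,1,-25,0,0,0,0,0,1,-29,0,0,0,0,0,1,-29,0,0,0,0,0,1,-29,0,0,0,0]'

```text
time_s: 21.15
position: [516.9, -176.6, 146.2]
ee_rot: [[-0.99, -0.144, -0.0], [-0.144, 0.99, 0.001], [0.0, 0.001, -1.0]]
force: [0.6, 0.2, -6.0]
width: 0.171
```

```bash
python3 - <<'E'
from h import *
c,im=shot("w15");goto((517.3,-177.7,130),98.2)
cv2.imwrite("pics/c15.png",im[...,::-1])
E
```

```text
t 21.20 pos [ 516.97 -176.53  146.28] F [-0.12  0.22 -5.4 ] w 0.175 yaw 98.28 -> shift [-0.16 -1.22 16.28] turn [ 0. -0.  0.]
```

View pics/c15.png

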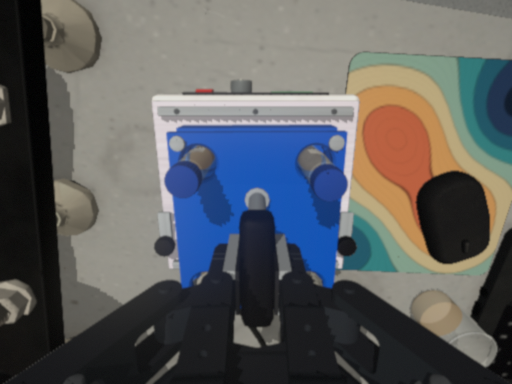

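Request:
carry_out --rows '[0,0,-1,6,0,0,0,0,0,-1,12,0,0,0,0,0,-1,17,0,0,0,0,0,-1,18,0,0,0,0,0,-1,18,0,0,0]'

```text
time_s: 21.7
position: [516.8, -179.1, 127.8]
ee_rot: [[-0.99, -0.142, -0.001], [-0.142, 0.99, 0.0], [0.001, 0.0, -1.0]]
force: [-0.5, -0.9, -6.2]
width: 0.177
```

Request:
carry_out --rows '[0,0,0,0.5,0,0,0,0,0,0,1,0,0,0,0,0,0,1.5,0,0,0,0,0,0,2,0,0,0,0,0,0,2.5,0,0,0]'

```text
time_s: 22.2
position: [517.2, -179.3, 125.9]
ee_rot: [[-0.99, -0.142, 0.0], [-0.142, 0.99, -0.0], [-0.0, -0.0, -1.0]]
force: [-0.4, -0.5, -3.4]
width: 0.173
```

Request:
carry_out --rows '[0,0,0,0.5,0,0,0,0,0,0,1,0,0,0,0,0,0,1,0,0,0,0,0,0,1,0,0,0,0,0,0,1,0,0,0]'

```text
time_s: 22.7
position: [517.5, -179.4, 125.6]
ee_rot: [[-0.99, -0.142, 0.001], [-0.142, 0.99, -0.0], [-0.001, -0.001, -1.0]]
force: [-1.7, -0.1, 6.2]
width: 0.174
```

```bash
python3 - <<'E'
from h import *
goto((515.6,-166.6,120),98.2);print(arm.get_state()["ft_torque"])
E
```

```text
t 22.70 pos [ 517.5  -179.42  125.62] F [-1.7  -0.07  6.16] w 0.174 yaw 98.14 -> shift [ 0.07 12.97  5.61] turn [-0.  0. -0.]
[0.14 0.52 0.05]
```

Request:
carry_out --rows '[0,0,1.5,0,0,0,0,0,0,3,0,0,0,0,0,0,5,0,0,0,0,0,0,7,0,0,0,0,0,0,8.5,0,0,0,0]'

```text
time_s: 23.2
position: [517.4, -174.2, 125.8]
ee_rot: [[-0.99, -0.14, 0.004], [-0.14, 0.99, -0.004], [-0.003, -0.005, -1.0]]
force: [-0.4, -5.5, 2.7]
width: 0.174
```

Request:
carry_out --rows '[0,0,0.5,0,0,0,0,0,0,1,0,0,0,0,0,0,1.5,0,0,0,0,0,0,2,0,0,0,0,0,0,2.5,0,0,0,0]'

```text
time_s: 23.7
position: [516.7, -169.7, 125.2]
ee_rot: [[-0.99, -0.14, 0.003], [-0.14, 0.99, -0.001], [-0.003, -0.002, -1.0]]
force: [0.9, 0.4, -5.7]
width: 0.176
```

Request:
carry_out --rows '[0,0,0.5,0,0,0,0,0,0,1,0,0,0,0,0,0,1.5,0,0,0,0,0,0,2,0,0,0,0,0,0,2,0,0,0,0]'

```text
time_s: 24.2
position: [514.9, -165.6, 124.5]
ee_rot: [[-0.99, -0.142, -0.001], [-0.142, 0.99, 0.001], [0.001, 0.001, -1.0]]
force: [-0.3, -0.3, -6.0]
width: 0.17
```

Request:
carry_out --rows '[0,0,0,1,0,0,0,0,0,0,2,0,0,0,0,0,0,2.5,0,0,0,0,0,0,2.5,0,0,0,0,0,0,2.5,0,0,0]'

```text
time_s: 24.7
position: [515.3, -166.4, 122.3]
ee_rot: [[-0.99, -0.142, 0.0], [-0.142, 0.99, -0.0], [-0.0, -0.0, -1.0]]
force: [1.0, 0.7, -5.0]
width: 0.176
```

Still free at a base height of about 55 (pin top 59), so the pin is in the socket. I'll keep lowering onto the studs, expecting contact at TCP 119.

Request:
carry_out --rows '[0,0,0,1,0,0,0,0,0,0,2,0,0,0,0,0,0,3,0,0,0,0,0,0,3.5,0,0,0,0,0,0,3.5,0,0,0]'

```text
time_s: 25.2
position: [515.3, -166.3, 119.0]
ee_rot: [[-0.99, -0.142, -0.0], [-0.142, 0.99, 0.0], [0.0, 0.0, -1.0]]
force: [-0.8, 0.1, -3.8]
width: 0.174
```

Request:
carry_out --rows '[0,0,0,0.5,0,0,0,0,0,0,1,0,0,0,0,0,0,1.5,0,0,0,0,0,0,2,0,0,0,0,0,0,2,0,0,0]'

```text
time_s: 25.7
position: [515.4, -166.3, 117.0]
ee_rot: [[-0.99, -0.142, 0.0], [-0.142, 0.99, -0.0], [-0.0, -0.0, -1.0]]
force: [-1.8, 1.5, 2.8]
width: 0.176
```

```bash
python3 - <<'E'
from h import *
goto((515.4,-166.6,115),98.2);print(arm.get_state()["ft_torque"])
E
```

```text
t 25.70 pos [ 515.43 -166.32  117.02] F [-1.8   1.5   2.83] w 0.176 yaw 98.15 -> shift [ 0.07 -0.28  2.02] turn [-0.  0. -0.]
[ 0.21  0.4  -0.03]
```

Request:
carry_out --rows '[0,0,0,0.7,0,0,0,0,0,0,1.4,0,0,0,0,0,0,2,0,0,0,0,0,0,2.5,0,0,0,0,0,0,3,0,0,0]'

```text
time_s: 26.2
position: [515.2, -166.3, 114.9]
ee_rot: [[-0.99, -0.142, -0.0], [-0.142, 0.99, -0.0], [0.0, -0.0, -1.0]]
force: [-4.9, 1.8, 17.7]
width: 0.17
```

Request:
carry_out --rows '[0,0,0,0.3,0,0,0,0,0,0,0.5,0,0,0,0,0,0,0.5,0,0,0,0,0,0,0.5,0,0,0,0,0,0,0.5,0,0,0]'

```text
time_s: 26.7
position: [515.2, -166.3, 114.9]
ee_rot: [[-0.99, -0.142, -0.0], [-0.142, 0.99, -0.0], [0.0, -0.0, -1.0]]
force: [-5.6, 2.0, 16.4]
width: 0.174
```

```bash
python3 - <<'E'
from h import *
c,im=shot("w16");s=arm.grab_frame("side");a=arm.grab_frame("scene")
S=arm.get_calibration("scene");D=arm.get_calibration("side")
m=np.array([516.9,-176.7])+10.2*np.array([-.1436,.9896]);e=np.array([-.1436,.9896]);x=np.array([e[1],-e[0]])
for i,(p,q) in enumerate([(-42,-34),(-42,34),(42,-34),(42,34)]):
  P=np.r_[m+p*x+q*e,48+13+60];print("cell",i,"pred cap px wrist",proj(c,P),"side",proj(D,P),"scene",proj(S,P))
for nm,i,b in(("wrist",im,(100,80,400,330)),("side",s,(200,90,320,190)),("scene",a,(290,150,400,270))):
  print(nm,[(q[0],q[1][4]) for q in blobs(i,(100,130,40),(128,255,255),6,b)],"red",[(q[0],q[1][4]) for q in blobs(i,(0,140,70),(8,255,255),4,b)])
a0=cv2.imread("pics/scene0.png")[...,::-1]
f=lambda P:proj(S,P).astype(int)
for n,P in(("beaker",(648,47,35)),("tin",(712,-91,18))):
  u=f(P);d=np.abs(a[u[1]-14:u[1]+15,u[0]-14:u[0]+15].astype(int)-a0[u[1]-14:u[1]+15,u[0]-14:u[0]+15]).mean();print(n,u,"mean diff %.1f"%d)
goto((515.4,-166.6,115),98.2)
E
```

```text
cell 0 pred cap px wrist [184.7  179.02] side [273.5  125.55] scene [349.93 218.72]
cell 1 pred cap px wrist [328.51 178.83] side [277.49 132.63] scene [322.89 211.72]
cell 2 pred cap px wrist [196.25 322.98] side [247.95 126.65] scene [356.68 198.25]
cell 3 pred cap px wrist [317.52 322.94] side [250.57 133.86] scene [330.97 191.95]
wrist [(array([257.35, 193.09]), np.int32(19305))] red [(array([182.34,  90.98]), np.int32(53)), (array([384.63, 145.71]), np.int32(2226))]
side [(array([273.5, 125.5]), np.int32(8)), (array([248.3, 126.8]), np.int32(10)), (array([277.1, 132.8]), np.int32(10)), (array([262.36, 147.62]), np.int32(543)), (array([253.5, 137.5]), np.int32(6))] red [(array([250.4, 133.2]), np.int32(5))]
scene [(array([336.79, 223.33]), np.int32(1030))] red [(array([385., 155.]), np.int32(23)), (array([349.13, 259.57]), np.int32(23))]
beaker [286 178] mean diff 10.8
tin [335 185] mean diff 86.7
t 26.85 pos [ 515.2  -166.32  114.9 ] F [-5.06  2.91 16.61] w 0.173 yaw 98.14 -> shift [-0.16 -0.3  -0.1 ] turn [-0. -0. -0.]
```

```bash
python3 - <<'E'
from h import *
D=arm.get_calibration("side");s=arm.grab_frame("side").astype(int);b=cv2.imread("pics/side0.png")[...,::-1].astype(int)
for n,P in(("beaker",(648,47,35)),("tin",(712,-91,18))):
  u=proj(D,P).astype(int);print(n,u,"side diff %.1f"%np.abs(s[u[1]-9:u[1]+10,u[0]-9:u[0]+10]-b[u[1]-9:u[1]+10,u[0]-9:u[0]+10]).mean())
st=arm.get_state();print(st["position"],st["force"],st["width"]);print(arm.sign_off())
E
```

```text
beaker [214 185] side diff 10.2
tin [199 169] side diff 14.6
[ 515.17 -166.33  114.89] [-5.85  1.69 16.42] 0.17529845814417103
the job is handed in; nothing more can be done
None
```

The job is handed in: both spare vials stand in the carrier, and the carrier is over the drive pin, flush on the deck and still held pressed down. One push while seating the first spare vial reached about 97 N.

- **Vials:** the spares went into cells 0 and 1. At the end, all four caps in the side view were within about 0.7 px of where upright, seated vials should appear.
- **Carrier:** I carried it over the rails, set it on the pin 11 mm above the deck, and slid it along until it dropped. It met the springs 4 mm above the deck, as expected. Flush came at tool height 114.9 mm, which puts the underside at about 47.9 mm against the deck's 48 mm. The reading holds steady at about 16–17 N, which is roughly 12 N more than the springs need.
- **Rough spots:**
    - The first spare vial stopped early in cell 1, at about 97 N, then 33 N and 49 N on two more tries. It then dropped in upright when I released it. I think it caught on the rim of the recess, but I did not confirm that. The wrist stayed under its 120 N limit.
    - A sideways force of about 5 N remains at the wrist in the final hold.
- **Beaker and tin:** nothing went near either one. Comparing before-and-after images did not settle it: the beaker patches differed by 10–11 grey levels. The tin differed by 15 in the side view and 87 in the scene view, where I believe the arm was in the way. I did not check either by eye.
- **Pictures:** I viewed 16 (limit 10, plus one or two if needed), mostly while sorting out the first vial.

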